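# Lay out the injection tray for the next client

### The job

Lay out the divided steel tray: stand each of the three amber vials with a silver crimp cap upright in the cell of its size (smallest vial in the smallest cell, middle in the middle one, largest in the largest), and stand the long carton, blue band down as it is now, in the long slot. The dropper bottle, the black screw-cap bottle, the square carton, the dish and the tape roll do not belong in it: leave them standing where they are.

Things in the scene. Friction and masses are not known exactly. Their poses are not given: they have to be found in the camera images.
- tray: Steel tray, fixed, any yaw, 149 (x) by 166 (y) mm; origin: centre of underside, z up. White floor 4 mm thick; walls 4 mm, tops 16 mm above underside. Three cells in a row at x = -42.5 mm, each 56 mm in x: smallest 38 mm wide at y = -60, middle 50 mm at y = -12, largest 62 mm at y = +48. Long slot 46 (x) by 158 (y) mm at x = +47.5, y = 0. Between cells and slot a solid rib 39 mm wide; same height.
- vial_small_c (a point): Smallest injection vial of amber glass with a paper label and an aluminium crimp cap (silver disc seen from above), upright on the board: body diameter 22 mm up to 34 mm high, then a narrower neck and cap, 46 mm high in all, about 25 g. Goes in the tray. Point: on its vertical axis, half-way up; z up.
- vial_medium_c (a point): Middle-sized injection vial of amber glass with a paper label and an aluminium crimp cap (silver disc seen from above), upright on the board: body diameter 32 mm up to 42 mm high, then a narrower neck and cap, 56 mm high in all, about 55 g. Goes in the tray. Point: on its vertical axis, half-way up; z up.
- vial_large_c (a point): Largest injection vial of amber glass with a paper label and an aluminium crimp cap (silver disc seen from above), upright on the board: body diameter 42 mm up to 50 mm high, then a narrower neck and cap, 66 mm high in all, about 110 g. Goes in the tray. Point: on its vertical axis, half-way up; z up.
- carton_long_c (a point): Long white paper carton with a blue band, 70 mm long (its x) by 30 mm wide (its y) by 45 mm high, standing on the board, stiff, about 60 g. Goes in the tray. Point: its centre, half-way up; z up.
- carton_square_c (a point): Square white paper carton with a blue band, 48 by 48 mm, 45 mm high, on the board. Stays. Point: its centre, half-way up; z up.
- dropper_bottle_c (a point): Amber glass dropper bottle, 32 mm in diameter, with a narrow black collar and a small rubber bulb on top, 66 mm high in all, on the board. Stays. Point: on its vertical axis, half-way up; z up.
- screwcap_bottle_c (a point): Amber glass bottle, 42 mm in diameter, with a black screw cap nearly as wide as the bottle (39 mm), 60 mm high in all, on the board. Stays. Point: on its vertical axis, half-way up; z up.
- dish_c (a point): Small white ceramic dish, 56 mm across the rim, 22 mm high, on the board at a corner away from the robot. Stays. Point: on its vertical axis, half-way up; z up.
- tape_roll_c (a point): Roll of white tape, 52 mm in diameter, 19 mm high, lying flat on the board at its other corner away from the robot. Stays. Point: on its vertical axis, half-way up; z up. The board under all these loose things is a wooden slab 270 by 290 mm, 4 mm thick, fixed on the counter beside the tray.
Not all that is in view belongs to the job. What is shaped like the part that bears carton_long_c but green or red is not meant.

How it is judged (in metres and radians):
At the end, for the whole second after the job is handed in: Each crimp-capped vial stands upright (0.15 rad) on the floor of the cell of its size, the long carton upright on the floor of the long slot (free play plus 2 mm, at most 4 mm above rest height), all at rest; the other five things upright and within 25 mm of where they began (x of vial_small_c in the frame of tray between -0.0615 and -0.0235 m and y of vial_small_c in the frame of tray between -0.07 and -0.05 m and z of vial_small_c in the frame of tray below 0.031 m and angle between each of vial_small_c, vial_medium_c, vial_large_c, carton_long_c's own z axis and vertical below 0.15 rad and linear speed of each of vial_small, vial_medium, vial_large, carton_long below 0.02 m/s and x of vial_medium_c in the frame of tray between -0.0565 and -0.0285 m and y of vial_medium_c in the frame of tray between -0.023 and -0.001 m and z of vial_medium_c in the frame of tray below 0.036 m and x of vial_large_c in the frame of tray between -0.0515 and -0.0335 m and y of vial_large_c in the frame of tray between 0.036 and 0.06 m and z of vial_large_c in the frame of tray below 0.041 m and x of carton_long_c in the frame of tray between 0.0375 and 0.0575 m and y of carton_long_c in the frame of tray between -0.047 and 0.047 m and z of carton_long_c in the frame of tray below 0.0305 m and distance of each of dropper_bottle_c, screwcap_bottle_c, carton_square_c, dish_c, tape_roll_c from where it was at the start of the episode below 0.025 m and angle between each of dropper_bottle_c, screwcap_bottle_c, carton_square_c, dish_c, tape_roll_c's own z axis and vertical below 0.2 rad); the robot touches nothing.
It fails at once if the dropper bottle is moved more than 25 mm or tipped over (distance of dropper_bottle_c from where it was at the start of the episode above 0.025 m or angle between dropper_bottle_c's own z axis and vertical above 0.5 rad).
It fails at once if the screw-cap bottle is moved more than 25 mm or tipped over (distance of screwcap_bottle_c from where it was at the start of the episode above 0.025 m or angle between screwcap_bottle_c's own z axis and vertical above 0.5 rad).
It fails at once if the square carton is moved more than 25 mm or tipped over (distance of carton_square_c from where it was at the start of the episode above 0.025 m or angle between carton_square_c's own z axis and vertical above 0.5 rad).
It fails at once if the dish is moved more than 25 mm or tipped over (distance of dish_c from where it was at the start of the episode above 0.025 m or angle between dish_c's own z axis and vertical above 0.5 rad).
It fails at once if the tape roll is moved more than 25 mm or tipped over (distance of tape_roll_c from where it was at the start of the episode above 0.025 m or angle between tape_roll_c's own z axis and vertical above 0.5 rad).
It also fails if it takes over 104 s, if anything falls off the work surface, if the arm or the gripper's body presses on something with over 40 N, if the wrist force passes 120 N, or if a joint passes its speed limit or range.

### The arm

A 6-joint arm with a two-finger parallel gripper is mounted at the origin on the work surface. World frame = base frame: x ahead of the robot, y to its left, z up, the work surface at z = 0. Lengths are in m, angles in degrees, forces in N, time in s.
With the tool pointing down it reaches from about 0.325 to 0.9 m from the base axis. Payload 3.5 kg.
Tool frame: the origin (TCP) lies midway between the tips of the shut fingers; the grasp point (between the pads) lies 19 mm behind it; x points along the fingers, y is the direction in which the jaws open and shut, and the axes are right-handed (so a half turn about x gives the same grasp; the last joint's range is limited). The gripper opens to 85 mm and grips with 20 to 120 N. Pads are 22 mm wide; open, the fingers measure 114 mm over their backs; the gripper's body (76 mm by 85 mm) begins 54 mm behind the grasp point. The pads swing forward as they close: fully open they stand 13 mm farther back than shut.
Start: joints at [-5.924, 15.837, -1.513, 72.651, 0, 84.076], TCP at [0.625, -0, 0.231] pointing down, gripper open.
Joint ranges: [-178.77, 178.77], [-48.84, 107.48], [-61.69, 71.31], [-111.58, 123.2], [-90, 87.43], [-180, 180]. Speed limits (degrees/s): [147.25, 147.25, 180, 180, 180, 180].

### API

Orientations are given as a 3x3 rotation matrix whose columns are the frame's x, y, z axes.
In Python, from rig import bot gives the robot as it stands.
- The arm moves only by the tool carry_out, never from a script. Its argument "steps" is a list of rows, each a list of 4 numbers: the shift along the tool's x, y, z in units of 0.5 m (1.0 is 0.5 m), then the turn about the tool's x in units of 90 degrees (1.0 is 90 degrees). A call has 1 to 8 rows; each row is the pose to reach, as a shift and turn from the pose commanded when the call began, along the tool's axes at that moment; what a row does not reach only later rows make up. A row lasts 1/10 s, in which the tool goes at most 50 mm and 8.59 degrees, less where a joint would pass 70% of its speed; a pose out of reach is approached as far as the arm can. A call with a number of a shift or a turn outside -1 to 1 is refused whole. A call with a gripper value outside its range is refused whole. "grip" is the closure, from 0 (fully open) to 1 (shut), set as the call begins (left out, the last holds). The fingers move at their own pace and stop on an object; "squeeze" is the grip in N (left out, the last holds). Time passes only in rows, so rows that repeat a pose let the fingers close. It gives the time, the measured TCP pose, the force and the opening at its end, in the units of the state.
- bot.read_state(): the state, without advancing time (a new reading comes with each control period).
- bot.camera(name): name is "scene" or "side" or "wrist"; returns the picture (420x560x3 uint8, red, green, blue); there is no depth.
- bot.get_calibration(name): a dict with "camera_matrix" (3x3 intrinsics, pixels), "world_from_camera" (4x4, takes a point from camera to world coordinates). Camera axes: x right, y down, z forward; pixel columns grow to the right and rows downward; lengths in m; the calibration is good to about 2 mm. A picture is of the moment at which its call begins: read the wrist's pose just before it. get_calibration takes no time and is no camera call; for the wrist camera it gives the pose at the moment of the call.
- bot.close_job(): hands the job in, once; it reports no verdict.
The state is a dict: "time": time; "q": joint angles; "dq": joint speeds; "effort": joint torques, N m; "ee_pos": TCP position; "ee_rot": TCP orientation; "force": force on the tool from outside, world axes, zero at the start; "moment": the same for the moment, N m; "finger_gap": finger opening in m.
Only numpy, scipy, OpenCV 4.12 (cv2) and the standard library are available. Lean on these libraries where they do the work, as an engineer would, in place of code of your own. Each camera call takes 0.05 s, during which the arm holds its last target. There are 200 camera calls.

## Working session

There is one attempt and no reset: what is moved stays moved. The work goes in short steps, Python scripts to look and compute and a tool call to move; the robot and the scene stay as the last step left them, time stands still between calls to the robot, and variables do not carry over. Pictures are saved under pics/ and viewed, about 12 in all and at most 16, crops included, and the job is handed in when it is done.

Besides the shell and the picture viewer there is one more tool, called after "Request:" as name(argument=value, ...) on one line, values as JSON. carry_out: Moves the arm, as the interface text tells. Its arguments: {"type":"object","properties":{"steps":{"type":"array","items":{"type":"array","items":{"type":"number"}}},"grip":{"type":"number"},"squeeze":{"type":"number"}},"required":["steps"]}

```bash
mkdir -p pics && ls && python3 - <<'E'
from rig import bot
import cv2,numpy as np
s=bot.read_state();print(s['time'],s['ee_pos'],np.round(s['ee_rot'],3),s['finger_gap'])
for n in('scene','side','wrist'):
    c=bot.get_calibration(n);print(n,np.round(c['camera_matrix'],1).tolist(),np.round(c['world_from_camera'],3).tolist())
    im=bot.camera(n);cv2.imwrite(f'pics/{n}0.png',im[:,:,::-1])
E
```

```text
pics
0.0 [6.24206093e-01 6.18804360e-05 2.30141892e-01] [[-0.002  1.    -0.   ]
 [ 0.    -0.    -1.   ]
 [-1.    -0.002 -0.   ]] 0.08552534407271256
scene [[448.8, 0.0, 282.3], [0.0, 448.8, 212.5], [0.0, 0.0, 1.0]] [[-0.638, 0.482, -0.6, 1.057], [0.77, 0.407, -0.492, 0.509], [0.006, -0.776, -0.631, 0.647], [0.0, 0.0, 0.0, 1.0]]
side [[395.3, 0.0, 277.3], [0.0, 395.3, 206.4], [0.0, 0.0, 1.0]] [[0.98, -0.16, 0.121, 0.388], [-0.2, -0.753, 0.626, -0.465], [-0.009, -0.638, -0.77, 0.688], [0.0, 0.0, 0.0, 1.0]]
wrist [[309.3, 0.0, 281.7], [0.0, 309.3, 203.4], [0.0, 0.0, 1.0]] [[1.0, 0.0, -0.001, 0.624], [-0.0, -0.953, -0.302, 0.078], [-0.001, 0.302, -0.953, 0.373], [0.0, 0.0, 0.0, 1.0]]
```

View pics/scene0.png

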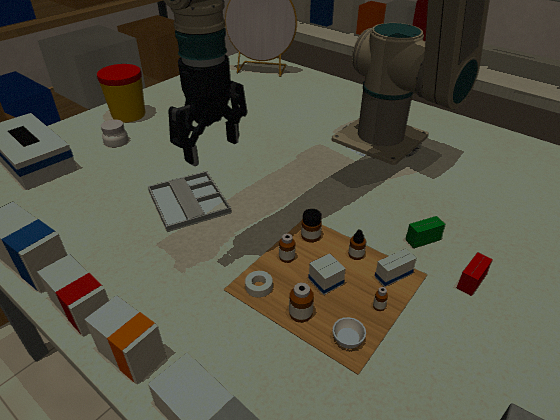

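View pics/wrist0.png

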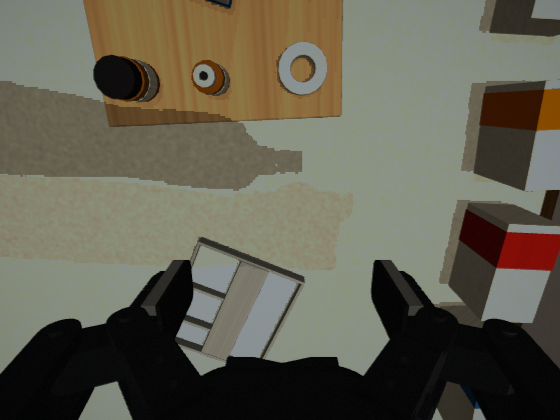

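View pics/side0.png

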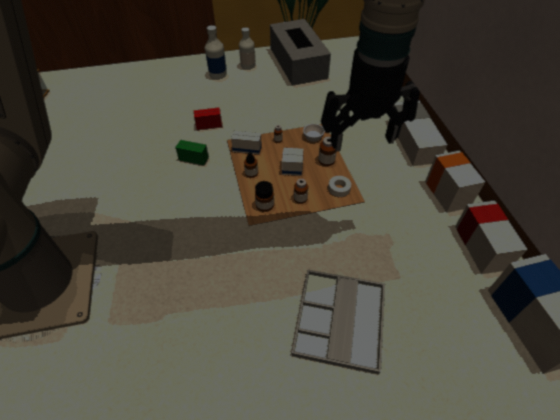

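The scene view shows the tray at about (190,200) and the board at about (325,290). In the side view, the small vial's cap is near (278,128), the medium's near (301,183) and the large's near (327,140). The screw-cap bottle is at (264,190), the dropper at (251,160), the long carton at (246,141), the square carton at (292,158) and the tray at about (340,320).

```bash
cat > h.py <<'E'
import numpy as np,cv2
from rig import bot
def ray(cal,px,z):
    K,T=np.array(cal['camera_matrix']),np.array(cal['world_from_camera'])
    d=T[:3,:3]@np.linalg.inv(K)@np.array([px[0],px[1],1.])
    return T[:3,3]+d*(z-T[2,3])/d[2]
def proj(cal,p):
    K,T=np.array(cal['camera_matrix']),np.array(cal['world_from_camera'])
    c=K@(T[:3,:3].T@(np.array(p)-T[:3,3]));return c[:2]/c[2]
E
python3 - <<'E'
from h import *
c=bot.get_calibration('side');s=bot.get_calibration('scene')
for n,p,z in [('small',(278,128),.05),('med',(301,183),.06),('large',(327,140),.07),('screw',(264,187),.064),('drop',(251,154),.07),('cartonL',(246,133),.049),('sq',(292,153),.049),('dish',(313,131),.026),('tape',(340,184),.023)]:
    print(n,ray(c,p,z)[:2].round(3))
for n,p,z in [('small',(382,290),.05),('med',(287,238),.06),('large',(302,287),.07),('screw',(312,214),.064),('drop',(359,234),.07),('cartonL',(396,259),.049),('sq',(327,265),.049),('dish',(349,328),.026),('tape',(259,280),.023)]:
    print(n,ray(s,p,z)[:2].round(3))
print('tray side',[ray(c,p,.016)[:2].round(3) for p in [(309,272),(384,280),(379,366),(294,355)]])
print('tray scene',[ray(s,p,.016)[:2].round(3) for p in [(149,184),(213,172),(231,208),(165,226)]])
E
```

```text
small [0.541 0.304]
med [0.55 0.1 ]
large [0.64  0.213]
screw [0.469 0.101]
drop [0.458 0.203]
cartonL [0.46  0.303]
sq [0.555 0.208]
dish [0.633 0.302]
tape [0.646 0.112]
small [0.543 0.312]
med [0.554 0.108]
large [0.641 0.212]
screw [0.468 0.104]
drop [0.464 0.214]
cartonL [0.458 0.294]
sq [0.554 0.204]
dish [0.631 0.304]
tape [0.645 0.116]
tray side [array([ 0.521, -0.093]), array([ 0.656, -0.139]), array([ 0.589, -0.288]), array([ 0.456, -0.242])]
tray scene [array([ 0.581, -0.298]), array([ 0.446, -0.218]), array([ 0.52 , -0.082]), array([ 0.655, -0.146])]
```

Request:
carry_out(steps=[[-0.2, -0.14, 0.3, 0], [-0.2, -0.14, 0.3, 0], [-0.2, -0.14, 0.3, 0], [-0.2, -0.14, 0.3, 0], [-0.2, -0.14, 0.3, 0], [-0.2, -0.14, 0.3, 0]], grip=0.35)

```text
time: 0.75
ee_pos: [0.555, -0.1506, 0.3317]
ee_rot: [[0.001, 1.0, -0.002], [0.0, -0.002, -1.0], [-1.0, 0.001, -0.0]]
force: [-0.2, -1.3, -0.3]
finger_gap: 0.0555
```

```bash
python3 - <<'E'
from h import *
import pickle
s=bot.read_state();print(s['time'],s['ee_pos'],s['finger_gap'],np.abs(s['dq']).max())
c=bot.get_calibration('wrist');im=bot.camera('wrist');pickle.dump((c,im),open('tray.pkl','wb'))
g=np.clip(im.astype(float)*1.6,0,255).astype('uint8')
cv2.imwrite('pics/tray1.png',g[:,:,::-1])
E
```

```text
0.75 [ 0.55496077 -0.15063891  0.33165247] 0.05553080899916866 1.8688382085764161
```

View pics/tray1.png

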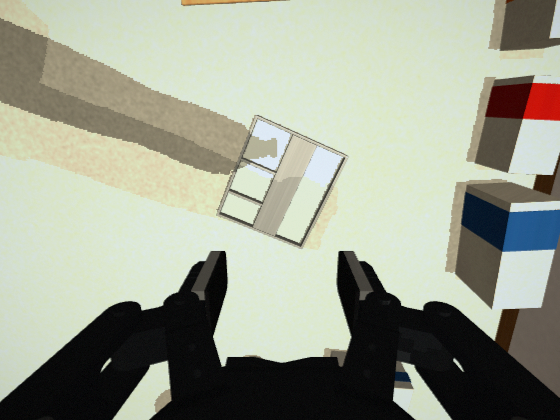

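Request:
carry_out(steps=[[0, 0, -0.1, 0], [0, 0, -0.2, 0], [0, 0, -0.3, 0], [0, 0, -0.4, 0], [0, 0, -0.5, 0], [0, 0, -0.6, 0], [0, 0, -0.7, 0], [0, 0, -0.7, 0]])

```text
time: 1.6
ee_pos: [0.5531, 0.2068, 0.329]
ee_rot: [[-0.003, 1.0, 0.009], [0.002, 0.009, -1.0], [-1.0, -0.003, -0.002]]
force: [0.1, -0.7, -0.1]
finger_gap: 0.0554
```

```bash
python3 - <<'E'
from h import *
import pickle
s=bot.read_state();print(s['time'],s['ee_pos'],s['finger_gap'],np.abs(s['dq']).max())
c=bot.get_calibration('wrist');im=bot.camera('wrist');pickle.dump((c,im),open('board.pkl','wb'))
g=np.clip(im.astype(float)*1.6,0,255).astype('uint8')
cv2.imwrite('pics/board1.png',g[:,:,::-1])
E
```

```text
1.6 [0.55313209 0.2068242  0.32902652] 0.05541761739739856 4.463190623787976
```

View pics/board1.png

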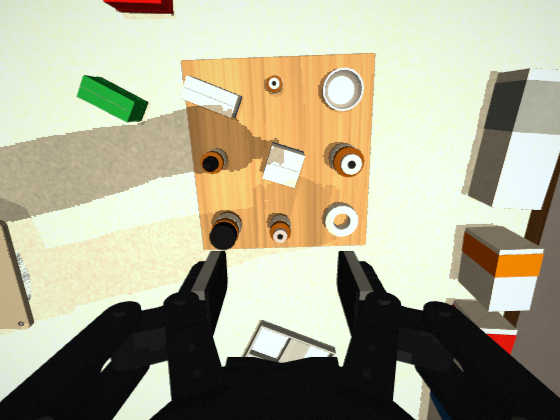

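The tray picture shows outer corners near (256,115), (347,155), (302,248) and (217,214), with the slot on the right and the largest cell at the top. In the board picture, the caps are at small (274,84), medium (280,236) and large (350,164). The long carton's top is around (213,92).

```bash
python3 - <<'E'
from h import *
import pickle
c,im=pickle.load(open('tray.pkl','rb'))
# tray outline: refine corners on gray
g=cv2.cvtColor(im,cv2.COLOR_RGB2GRAY)
P=np.array([[256,115],[347,155],[302,248],[217,214]],np.float32)
# grow side lines: print corners
Q=cv2.cornerSubPix(g,P.reshape(-1,1,2).copy(),(5,5),(-1,-1),(3,50,.01)).reshape(-1,2)
for nm,X in (('hand',P),('sub',Q)):
    W=np.array([ray(c,p,.016)[:2] for p in X])
    ex=(W[1]-W[0]+W[2]-W[3])/2; ey=(W[0]-W[3]+W[1]-W[2])/2
    print(nm,X.round(1).tolist(),W.mean(0).round(4),np.linalg.norm(ex),np.linalg.norm(ey),np.degrees(np.arctan2(ex[1],ex[0])),np.degrees(np.arctan2(-ey[0],ey[1])))
c,im=pickle.load(open('board.pkl','rb'))
hsv=cv2.cvtColor(im,cv2.COLOR_RGB2HSV)
m=((hsv[...,1]<70)&(hsv[...,2]>75)).astype('uint8')
for n,(x0,y0,x1,y1),z in [('small',(262,72,286,96),.05),('med',(266,222,294,250),.06),('large',(335,150,367,180),.07),('cart',(178,68,246,122),.049)]:
    sub=np.zeros_like(m);sub[y0:y1,x0:x1]=m[y0:y1,x0:x1]
    cs,_=cv2.findContours(sub,cv2.RETR_EXTERNAL,cv2.CHAIN_APPROX_NONE)
    k=max(cs,key=cv2.contourArea)
    r=cv2.minAreaRect(k);M=cv2.boundingRect(k)
    print(n,np.round(r[0],1),np.round(r[1],1),r[2],M,'world',ray(c,r[0],z)[:2].round(4))
    if n=='cart':
        B=np.array([ray(c,p,z)[:2] for p in cv2.boxPoints(r)]);print(B.round(4).tolist())
v=np.vstack([np.clip(im[60:125,170:260].astype(float)*1.6,0,255)]).astype('uint8')
t=pickle.load(open('tray.pkl','rb'))[1][105:260,205:360]
cv2.imwrite('pics/crop1.png',np.hstack([cv2.resize(v,(360,260))[:,:,::-1],cv2.resize(np.clip(t*1.6,0,255).astype('uint8'),(260,260))[:,:,::-1]]))
E
```

```text
hand [[256.0, 115.0], [347.0, 155.0], [302.0, 248.0], [217.0, 214.0]] [ 0.5527 -0.19  ] 0.14607316124648792 0.16372372432876597 -23.49129709764172 -23.26277741986378
sub [[255.60000610351562, 114.19999694824219], [345.29998779296875, 155.10000610351562], [300.3999938964844, 245.39999389648438], [217.6999969482422, 211.5]] [ 0.5516 -0.1876] 0.14346349816942142 0.15979557121886523 -24.124708772970525 -23.535535326365505
small [273.5  83. ] [10.  9.] 90.0 (269, 78, 10, 11) world [0.5402 0.3119]
med [279.5 235.5] [13. 13.] 90.0 (273, 229, 14, 14) world [0.5495 0.1057]
large [351.  163.5] [19.1 20.5] 45.0 (341, 154, 21, 21) world [0.6424 0.2131]
cart [208.   94.5] [53. 60.] 90.0 (178, 68, 61, 54) world [0.4557 0.2973]
[[0.4198, 0.3285], [0.4954, 0.3292], [0.4933, 0.2646], [0.4139, 0.2638]]
```

View pics/crop1.png

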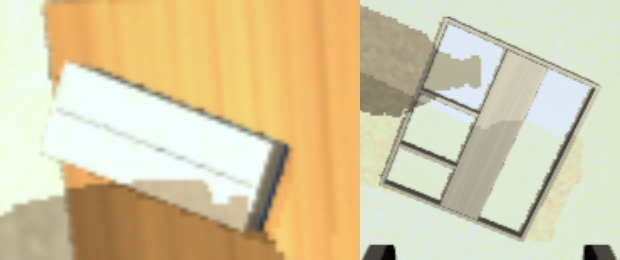

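```bash
python3 - <<'E'
from h import *
import pickle
c,im=pickle.load(open('board.pkl','rb'))
W=np.array([ray(c,p,.049)[:2] for p in [(186.5,75.5),(238.7,95.5),(231.2,117.5),(180.5,98)]])
ex=(W[1]-W[0]+W[2]-W[3])/2; ey=(W[0]-W[3]+W[1]-W[2])/2
print(W.mean(0),np.linalg.norm(ex),np.linalg.norm(ey),np.degrees(np.arctan2(ex[1],ex[0])),np.degrees(np.arctan2(-ey[0],ey[1])))
t=np.radians(-23.4);R=np.array([[np.cos(t),-np.sin(t)],[np.sin(t),np.cos(t)]])
for n,p in [('s',(-.0425,-.06)),('m',(-.0425,-.012)),('l',(-.0425,.048)),('c',(.0475,0))]: print(n,(R@p+[.5527,-.19]).round(4))
s=bot.read_state();print(s['ee_pos'],s['q'],s['time'],np.round(s['ee_rot'],3).tolist())
E
```

```text
[0.45731936 0.29446675] 0.06924722182772994 0.029235965935945983 -19.88985601714209 -20.851058714451103
s [ 0.4899 -0.2282]
m [ 0.5089 -0.1841]
l [ 0.5328 -0.1291]
c [ 0.5963 -0.2089]
[0.55337163 0.20410501 0.32914997] [1.39573050e+01 1.04672291e+01 3.37272507e+00 8.31066623e+01
 2.09319043e-02 1.03539152e+02] 1.65 [[-0.003, 1.0, 0.007], [-0.0, 0.007, -1.0], [-1.0, -0.003, 0.0]]
```

Request:
carry_out(steps=[[0.1, -0.195, -0.189, -0.773], [0.26, -0.195, -0.189, -0.773], [0.26, -0.195, -0.189, -0.773], [0.26, -0.195, -0.189, -0.773], [0.26, -0.195, -0.189, -0.773], [0.26, -0.195, -0.189, -0.773], [0.26, -0.195, -0.189, -0.773], [0.26, -0.195, -0.189, -0.773]])

```text
time: 2.45
ee_pos: [0.4566, 0.2936, 0.2]
ee_rot: [[-0.002, 0.357, 0.934], [-0.001, 0.934, -0.357], [-1.0, -0.002, -0.002]]
force: [1.0, -0.4, 0.2]
finger_gap: 0.0554
```

Request:
carry_out(steps=[[0, 0, 0, -0.01], [0, 0, 0, -0.01], [0, 0, 0, -0.01]])

```text
time: 2.75
ee_pos: [0.4573, 0.2941, 0.2009]
ee_rot: [[-0.001, 0.35, 0.937], [-0.0, 0.937, -0.35], [-1.0, -0.001, -0.0]]
force: [-0.8, -0.3, 0.2]
finger_gap: 0.0555
```

```bash
python3 - <<'E'
from h import *
import pickle
s=bot.read_state();print(s['time'],s['ee_pos'],np.round(s['ee_rot'],3).tolist(),s['finger_gap'],s['q'][5])
c=bot.get_calibration('wrist');im=bot.camera('wrist')
g=np.clip(im.astype(float)*1.6,0,255).astype('uint8')[:,:,::-1].copy()
for z in(.049,.004):
  t=np.radians(-20.3)
  B=[(.4573+a*np.cos(t)-b*np.sin(t),.2945+a*np.sin(t)+b*np.cos(t),z) for a,b in((-.035,-.015),(.035,-.015),(.035,.015),(-.035,.015))]
  cv2.polylines(g,[np.array([proj(c,p) for p in B]).round().astype(int)],True,(0,0,255),1)
cv2.imwrite('pics/c2.png',g)
E
```

```text
2.75 [0.45729309 0.29412668 0.20092674] [[-0.001, 0.35, 0.937], [-0.0, 0.937, -0.35], [-1.0, -0.001, -0.0]] 0.05553688235025937 46.416755630604285
```

View pics/c2.png

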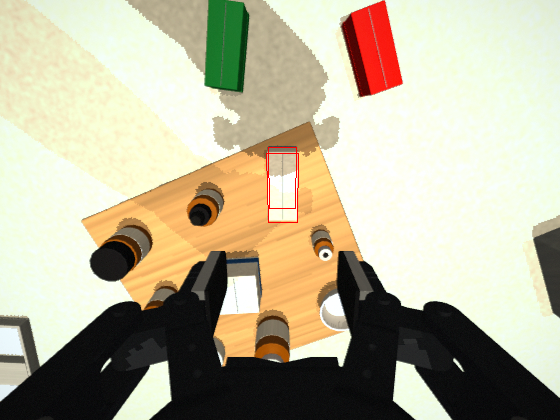

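The carton outline drawn from the estimate lies on the carton at (283,185), centred between the jaws. Next is to descend, grip and lift.

Request:
carry_out(steps=[[0.09, 0, 0, 0], [0.18, 0, 0, 0], [0.25, 0, 0, 0], [0.3, 0, 0, 0], [0.34, 0, 0, 0], [0.358, 0, 0, 0], [0.358, 0, 0, 0], [0.358, 0, 0, 0]])

```text
time: 3.6
ee_pos: [0.4582, 0.2948, 0.0231]
ee_rot: [[0.001, 0.348, 0.937], [0.001, 0.937, -0.348], [-1.0, 0.001, 0.001]]
force: [-0.1, 0.9, 0.8]
finger_gap: 0.0553
```

Request:
carry_out(steps=[[0, 0, 0, 0], [0, 0, 0, 0], [0, 0, 0, 0], [0, 0, 0, 0], [0, 0, 0, 0], [0, 0, 0, 0], [0, 0, 0, 0]], grip=0.9, squeeze=25)

```text
time: 4.3
ee_pos: [0.4588, 0.2951, 0.0238]
ee_rot: [[0.003, 0.348, 0.938], [0.001, 0.938, -0.348], [-1.0, 0.002, 0.002]]
force: [-1.3, 0.2, 5.8]
finger_gap: 0.0295
```

Request:
carry_out(steps=[[-0.02, 0, 0, 0], [-0.08, 0, 0, 0], [-0.15, 0, 0, 0], [-0.2, 0, 0, 0], [-0.24, 0, 0, 0], [-0.24, 0, 0, 0]])

```text
time: 4.9
ee_pos: [0.4597, 0.2956, 0.1459]
ee_rot: [[0.006, 0.348, 0.938], [0.003, 0.938, -0.348], [-1.0, 0.005, 0.005]]
force: [1.4, -0.1, -2.1]
finger_gap: 0.0294
```

Request:
carry_out(steps=[[0, -0.08, 0.057, 0.09], [0, -0.16, 0.114, 0.18], [0, -0.24, 0.171, 0.27], [0, -0.32, 0.228, 0.36], [0, -0.4, 0.285, 0.45], [0, -0.48, 0.342, 0.54], [0, -0.56, 0.4, 0.63], [0, -0.64, 0.456, 0.72]])

```text
time: 5.7
ee_pos: [0.5591, -0.0866, 0.1408]
ee_rot: [[-0.002, 0.997, 0.079], [0.001, 0.079, -0.997], [-1.0, -0.002, -0.001]]
force: [1.2, 0.8, 0.4]
finger_gap: 0.0296
```

```bash
cat >> h.py <<'E'
def go(x,y,z,yaw):
    s=bot.read_state();R=np.array(s['ee_rot']);d=R.T@(np.array([x,y,z])-s['ee_pos'])/.5
    cur=np.degrees(np.arctan2(R[1,1],R[0,1]));print('t',s['time'],'pos',np.round(s['ee_pos'],4),'yaw %.1f'%cur,'tilt',R[2].round(3),'gap %.4f'%s['finger_gap'],'q',np.round(s['q'],0))
    print('ROW',d.round(3),round((cur-yaw)/90,3))
E
python3 -c "
from h import *
go(.5963,-.2089,.146,-23.4)"
```

```text
t 5.7 pos [ 0.5591 -0.0866  0.1408] yaw 4.5 tilt [-1.    -0.002 -0.001] gap 0.0296 q [-15.  14. -16.  61.   0.  70.]
ROW [-0.011  0.055  0.25 ] 0.31
```

Request:
carry_out(steps=[[0, 0.02, 0.08, 0.09], [0, 0.04, 0.16, 0.18], [0, 0.055, 0.25, 0.31], [0, 0.055, 0.25, 0.31], [0, 0.055, 0.25, 0.31], [0, 0.055, 0.25, 0.31]])

```text
time: 6.3
ee_pos: [0.5968, -0.2063, 0.1408]
ee_rot: [[-0.003, 0.921, -0.39], [0.002, -0.39, -0.921], [-1.0, -0.003, -0.0]]
force: [-0.4, 0.6, -1.3]
finger_gap: 0.0299
```

```bash
python3 - <<'E'
from h import *
go(.5963,-.2089,.06,-23.4)
c=bot.get_calibration('wrist');im=bot.camera('wrist')
g=np.clip(im.astype(float)*1.6,0,255).astype('uint8')[:,:,::-1].copy()
t=np.radians(-23.4)
def box(x0,y0,x1,y1,z,col):
  B=[(.5527+a*np.cos(t)-b*np.sin(t),-.19+a*np.sin(t)+b*np.cos(t),z) for a,b in((x0,y0),(x1,y0),(x1,y1),(x0,y1))]
  cv2.polylines(g,[np.array([proj(c,p)*1 for p in B]).round().astype(int)],True,col,1)
box(-.0745,-.083,.0745,.083,.016,(0,0,255));box(.0245,-.079,.0705,.079,.016,(255,0,0));box(-.0705,.017,-.0145,.079,.016,(0,160,0))
cv2.imwrite('pics/c3.png',g)
E
```

```text
t 6.3 pos [ 0.5968 -0.2063  0.1408] yaw -23.0 tilt [-1.    -0.003 -0.   ] gap 0.0299 q [-25.  20.  -7.  63.   0.  88.]
ROW [0.162 0.002 0.005] 0.005
```

View pics/c3.png

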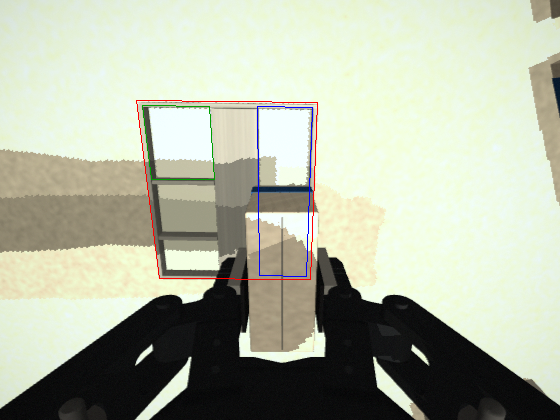

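The red, blue and green outlines drawn from the estimate lie within about 1 mm of the tray's edges, and the carton hangs straight over the slot.

Request:
carry_out(steps=[[0.08, 0.002, 0.003, 0.005], [0.15, 0.002, 0.003, 0.005], [0.19, 0.002, 0.003, 0.005], [0.215, 0.002, 0.003, 0.005], [0.228, 0.002, 0.003, 0.005], [0.232, 0.002, 0.003, 0.005], [0.232, 0.002, 0.003, 0.005], [0.232, 0.002, 0.003, 0.005]])

```text
time: 7.15
ee_pos: [0.5995, -0.2093, 0.0277]
ee_rot: [[0.002, 0.917, -0.398], [-0.001, -0.398, -0.917], [-1.0, 0.003, 0.0]]
force: [-0.3, 0.4, -0.5]
finger_gap: 0.0295
```

```bash
python3 - <<'E'
from h import *
go(.5963,-.2089,.0235,-23.4);print(bot.read_state()['force'])
E
```

```text
t 7.15 pos [ 0.5995 -0.2093  0.0277] yaw -23.5 tilt [-1.     0.003  0.   ] gap 0.0295 q [-25.  26. -13.  50.  -0.  88.]
ROW [ 0.008 -0.006  0.002] -0.001
[-0.32557997  0.43772206 -0.52195552]
```

Request:
carry_out(steps=[[0.004, -0.004, 0, 0], [0.007, -0.004, 0, 0], [0.007, -0.004, 0, 0], [0.007, -0.004, 0, 0]])

```text
time: 7.55
ee_pos: [0.5969, -0.2082, 0.0238]
ee_rot: [[0.001, 0.917, -0.399], [-0.0, -0.399, -0.917], [-1.0, 0.001, 0.0]]
force: [-1.0, 1.5, 6.0]
finger_gap: 0.0293
```

Request:
carry_out(steps=[[0, 0, 0, 0], [0, 0, 0, 0], [0, 0, 0, 0], [0, 0, 0, 0]], grip=0.4)

```text
time: 7.95
ee_pos: [0.5963, -0.2079, 0.0225]
ee_rot: [[-0.0, 0.917, -0.399], [0.0, -0.399, -0.917], [-1.0, -0.001, -0.0]]
force: [0.4, -0.2, -0.5]
finger_gap: 0.0513
```

Request:
carry_out(steps=[[-0.02, 0, 0, 0], [-0.08, 0, 0, 0], [-0.16, 0, 0, 0], [-0.24, 0, 0, 0], [-0.3, 0, 0, 0], [-0.3, 0, 0, 0]], grip=0.45)

```text
time: 8.55
ee_pos: [0.6003, -0.2098, 0.1798]
ee_rot: [[0.011, 0.917, -0.399], [-0.005, -0.399, -0.917], [-1.0, 0.012, 0.0]]
force: [0.0, -0.2, 0.2]
finger_gap: 0.0472
```

```bash
python3 - <<'E'
from h import *
go(.6424,.2131,.175,0)
E
```

```text
t 8.55 pos [ 0.6003 -0.2098  0.1798] yaw -23.5 tilt [-1.     0.012  0.   ] gap 0.0472 q [-25.  18.  -5.  66.  -0.  88.]
ROW [ 0.006 -0.26  -0.809] -0.261
```

Request:
carry_out(steps=[[0, -0.03, -0.096, 0], [0, -0.06, -0.192, 0], [0, -0.09, -0.289, 0], [0, -0.12, -0.385, 0], [0, -0.15, -0.481, 0], [0, -0.18, -0.578, 0], [0, -0.21, -0.674, 0], [0, -0.24, -0.77, 0]], grip=0.28)

```text
time: 9.35
ee_pos: [0.639, 0.1916, 0.1724]
ee_rot: [[-0.001, 0.917, -0.399], [-0.0, -0.399, -0.917], [-1.0, -0.001, 0.001]]
force: [0.7, -0.9, -0.1]
finger_gap: 0.0613
```

Request:
carry_out(steps=[[0, -0.012, -0.04, 0], [0, -0.012, -0.04, 0], [0, -0.012, -0.04, 0], [0, -0.012, -0.04, 0], [0, -0.012, -0.04, 0]])

```text
time: 9.85
ee_pos: [0.642, 0.2086, 0.1728]
ee_rot: [[-0.0, 0.916, -0.401], [-0.0, -0.401, -0.916], [-1.0, -0.0, 0.001]]
force: [0.3, 0.2, 0.2]
finger_gap: 0.0613
```

```bash
python3 - <<'E'
from h import *
go(.6424,.2131,.022,-23.4)
c=bot.get_calibration('wrist');im=bot.camera('wrist')
g=np.clip(im.astype(float)*1.6,0,255).astype('uint8')[:,:,::-1].copy()
for x,y,h,r in[(.6424,.2131,.07,.01),(.5495,.1057,.06,.008),(.540,.312,.05,.006)]:
  cv2.polylines(g,[np.array([proj(c,(x+r*np.cos(a),y+r*np.sin(a),h)) for a in np.linspace(0,6.28,24)]).round().astype(int)],True,(255,0,255),1)
cv2.imwrite('pics/c4.png',g)
E
```

```text
t 9.85 pos [0.642  0.2086 0.1728] yaw -23.6 tilt [-1.    -0.     0.001] gap 0.0613 q [ 13.  23.   1.  68.  -0. 126.]
ROW [ 0.302 -0.003 -0.009] -0.002
```

View pics/c4.png

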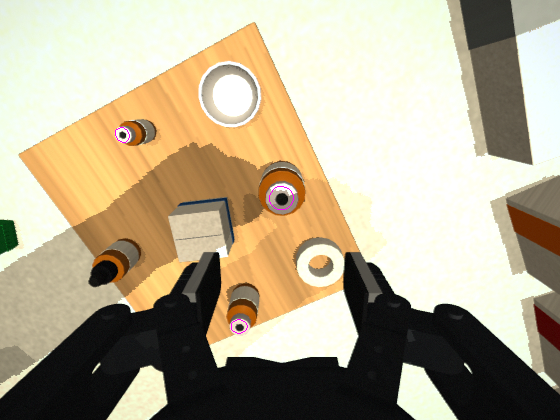

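The magenta circles drawn from the estimates sit on all three caps: large (281,198), medium (239,325), small (123,134). Now descending on the large vial.

Request:
carry_out(steps=[[0.08, -0.002, -0.003, 0], [0.16, -0.002, -0.003, 0], [0.22, -0.002, -0.003, 0], [0.26, -0.002, -0.003, 0], [0.285, -0.002, -0.003, 0], [0.298, -0.002, -0.003, 0], [0.298, -0.002, -0.003, 0], [0.298, -0.002, -0.003, 0]])

```text
time: 10.7
ee_pos: [0.6429, 0.2122, 0.0252]
ee_rot: [[0.002, 0.917, -0.399], [0.0, -0.399, -0.917], [-1.0, 0.002, -0.001]]
force: [0.6, 0.2, 0.6]
finger_gap: 0.0618
```

```bash
python3 - <<'E'
from h import *
go(.6424,.2131,.023,-23.4)
E
```

```text
t 10.7 pos [0.6429 0.2122 0.0252] yaw -23.5 tilt [-1.     0.002 -0.001] gap 0.0618 q [ 13.  30.  -7.  53.  -0. 126.]
ROW [ 0.004 -0.002 -0.001] -0.001
```

Request:
carry_out(steps=[[0, 0, 0, 0], [0, 0, 0, 0], [0, 0, 0, 0], [0, 0, 0, 0], [0, 0, 0, 0], [0, 0, 0, 0], [0, 0, 0, 0]], grip=0.85, squeeze=30)

```text
time: 11.4
ee_pos: [0.6432, 0.2124, 0.0255]
ee_rot: [[0.003, 0.917, -0.399], [0.001, -0.399, -0.917], [-1.0, 0.003, -0.002]]
force: [-0.1, 0.4, 5.9]
finger_gap: 0.0416
```

Request:
carry_out(steps=[[-0.02, 0, 0, 0], [-0.08, 0, 0, 0], [-0.16, 0, 0, 0], [-0.22, 0, 0, 0], [-0.25, 0, 0, 0], [-0.25, 0, 0, 0]])

```text
time: 12.0
ee_pos: [0.6433, 0.2126, 0.1516]
ee_rot: [[0.005, 0.917, -0.399], [0.001, -0.399, -0.917], [-1.0, 0.004, -0.003]]
force: [0.3, -0.7, -1.6]
finger_gap: 0.0413
```

Request:
carry_out(steps=[[0, 0.009, 0.09, 0], [0, 0.018, 0.18, 0], [0, 0.027, 0.27, 0], [0, 0.036, 0.36, 0], [0, 0.045, 0.45, 0], [0, 0.054, 0.54, 0], [0, 0.063, 0.63, 0], [0, 0.072, 0.69, 0]])

```text
time: 12.8
ee_pos: [0.534, -0.1202, 0.1462]
ee_rot: [[-0.005, 0.916, -0.4], [0.001, -0.4, -0.916], [-1.0, -0.005, 0.001]]
force: [1.4, 0.6, -1.1]
finger_gap: 0.041
```

Request:
carry_out(steps=[[0, 0, 0.025, 0], [0, 0, 0.025, 0], [0, 0, 0.025, 0], [0, 0, 0.025, 0], [0, 0, 0.025, 0]])

```text
time: 13.3
ee_pos: [0.5325, -0.1287, 0.1486]
ee_rot: [[-0.0, 0.918, -0.397], [0.0, -0.397, -0.918], [-1.0, -0.0, -0.0]]
force: [0.2, 0.2, -0.5]
finger_gap: 0.0409
```

```bash
python3 - <<'E'
from h import *
go(.5328,-.1291,.025,-23.4)
E
```

```text
t 13.3 pos [ 0.5325 -0.1287  0.1486] yaw -23.4 tilt [-1. -0. -0.] gap 0.0409 q [-20.  11. -18.  61.   0.  93.]
ROW [0.247 0.001 0.001] 0.0
```

Request:
carry_out(steps=[[0.08, 0.001, 0.001, 0], [0.15, 0.001, 0.001, 0], [0.2, 0.001, 0.001, 0], [0.23, 0.001, 0.001, 0], [0.24, 0.001, 0.001, 0], [0.248, 0.001, 0.001, 0], [0.248, 0.001, 0.001, 0], [0.248, 0.001, 0.001, 0]])

```text
time: 14.1
ee_pos: [0.5339, -0.1309, 0.026]
ee_rot: [[0.003, 0.917, -0.398], [-0.001, -0.398, -0.917], [-1.0, 0.003, -0.0]]
force: [1.0, -0.1, -1.1]
finger_gap: 0.0413
```

Request:
carry_out(steps=[[0, 0, 0, 0], [0, 0, 0, 0]])

```text
time: 14.3
ee_pos: [0.5334, -0.1309, 0.0256]
ee_rot: [[0.002, 0.917, -0.399], [-0.001, -0.399, -0.917], [-1.0, 0.002, -0.0]]
force: [0.6, 1.0, 1.4]
finger_gap: 0.0408
```

Request:
carry_out(steps=[[0, 0, 0, 0], [0, 0, 0, 0], [0, 0, 0, 0], [0, 0, 0, 0]], grip=0.28)

```text
time: 14.7
ee_pos: [0.5325, -0.1307, 0.0248]
ee_rot: [[-0.0, 0.917, -0.399], [-0.0, -0.399, -0.917], [-1.0, -0.0, 0.0]]
force: [0.1, -1.1, 0.3]
finger_gap: 0.0615
```

Request:
carry_out(steps=[[-0.02, 0, 0, 0], [-0.08, 0, 0, 0], [-0.16, 0, 0, 0], [-0.24, 0, 0, 0], [-0.26, 0, 0, 0], [-0.26, 0, 0, 0]])

```text
time: 15.3
ee_pos: [0.5345, -0.1314, 0.1579]
ee_rot: [[0.006, 0.917, -0.399], [-0.002, -0.399, -0.917], [-1.0, 0.006, -0.0]]
force: [0.3, 0.4, 0.3]
finger_gap: 0.0613
```

Request:
carry_out(steps=[[0, -0.03, -0.09, 0], [0, -0.06, -0.18, 0], [0, -0.1, -0.27, 0], [0, -0.13, -0.36, 0], [0, -0.158, -0.444, 0], [0, -0.158, -0.444, 0], [0, -0.158, -0.444, 0], [0, -0.158, -0.444, 0]], grip=0.4)

```text
time: 16.1
ee_pos: [0.5475, 0.1036, 0.1535]
ee_rot: [[-0.003, 0.917, -0.399], [-0.001, -0.399, -0.917], [-1.0, -0.002, 0.002]]
force: [-0.0, -0.3, 0.2]
finger_gap: 0.051
```

```bash
python3 - <<'E'
from h import *
go(.5495,.1057,.022,-23.4)
E
```

```text
t 16.1 pos [0.5475 0.1036 0.1535] yaw -23.5 tilt [-1.    -0.002  0.002] gap 0.0510 q [  4.  12. -16.  62.  -0. 118.]
ROW [ 0.263  0.003 -0.006] -0.001
```

Request:
carry_out(steps=[[0.08, 0.002, -0.004, 0], [0.15, 0.002, -0.004, 0], [0.2, 0.002, -0.004, 0], [0.24, 0.002, -0.004, 0], [0.255, 0.002, -0.004, 0], [0.262, 0.002, -0.004, 0], [0.262, 0.002, -0.004, 0], [0.262, 0.002, -0.004, 0]])

```text
time: 16.9
ee_pos: [0.5514, 0.1056, 0.025]
ee_rot: [[0.002, 0.917, -0.399], [0.0, -0.399, -0.917], [-1.0, 0.002, -0.001]]
force: [0.7, 0.0, 0.6]
finger_gap: 0.0511
```

```bash
python3 - <<'E'
from h import *
go(.5495,.1057,.022,-23.4)
E
```

```text
t 16.9 pos [0.5514 0.1056 0.025 ] yaw -23.5 tilt [-1.     0.002 -0.001] gap 0.0511 q [  4.  20. -23.  47.  -0. 118.]
ROW [ 0.006 -0.004  0.001] -0.001
```

Request:
carry_out(steps=[[0.002, 0, 0, 0], [0.002, 0, 0, 0], [0.002, 0, 0, 0], [0.002, 0, 0, 0], [0.002, 0, 0, 0], [0.002, 0, 0, 0], [0.002, 0, 0, 0]], grip=0.9, squeeze=25)

```text
time: 17.6
ee_pos: [0.5513, 0.1059, 0.0239]
ee_rot: [[0.002, 0.917, -0.399], [-0.0, -0.399, -0.917], [-1.0, 0.002, -0.001]]
force: [-0.4, -0.6, 6.3]
finger_gap: 0.031
```

Request:
carry_out(steps=[[-0.02, 0, 0, 0], [-0.08, 0, 0, 0], [-0.16, 0, 0, 0], [-0.22, 0, 0, 0], [-0.25, 0, 0, 0], [-0.25, 0, 0, 0]])

```text
time: 18.2
ee_pos: [0.5524, 0.1061, 0.1511]
ee_rot: [[0.006, 0.917, -0.398], [0.001, -0.398, -0.917], [-1.0, 0.005, -0.003]]
force: [0.4, -0.4, -0.7]
finger_gap: 0.031
```

Request:
carry_out(steps=[[0, 0.025, 0.09, 0], [0, 0.05, 0.18, 0], [0, 0.075, 0.27, 0], [0, 0.1, 0.36, 0], [0, 0.125, 0.45, 0], [0, 0.15, 0.53, 0], [0, 0.156, 0.564, 0], [0, 0.156, 0.564, 0]])

```text
time: 19.0
ee_pos: [0.5079, -0.1857, 0.1463]
ee_rot: [[-0.002, 0.916, -0.402], [0.001, -0.402, -0.916], [-1.0, -0.003, 0.0]]
force: [0.7, 0.5, -0.3]
finger_gap: 0.0308
```

Request:
carry_out(steps=[[0, 0, 0, 0], [0, 0, 0, 0], [0, 0, 0, 0]])

```text
time: 19.3
ee_pos: [0.5093, -0.1826, 0.1474]
ee_rot: [[-0.001, 0.918, -0.397], [0.001, -0.397, -0.918], [-1.0, -0.001, -0.0]]
force: [0.4, 1.0, -0.4]
finger_gap: 0.0311
```

```bash
python3 - <<'E'
from h import *
go(.5089,-.1841,.025,-23.4)
c=bot.get_calibration('wrist');im=bot.camera('wrist')
g=np.clip(im.astype(float)*1.6,0,255).astype('uint8')[:,:,::-1].copy()
cv2.imwrite('pics/c5.png',g)
E
```

```text
t 19.3 pos [ 0.5093 -0.1826  0.1474] yaw -23.4 tilt [-1.    -0.001 -0.   ] gap 0.0311 q [-27.  11. -18.  61.   0.  87.]
ROW [0.245 0.001 0.003] 0.0
```

View pics/c5.png

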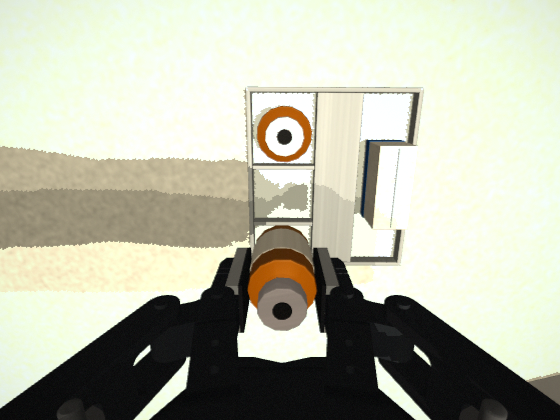

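The large vial stands centred in its cell at (285,133) and the carton is in the slot at about (385,185). The medium vial hangs in line with its cell, so I'll lower it.

Request:
carry_out(steps=[[0.08, 0.001, 0.001, 0], [0.15, 0.001, 0.001, 0], [0.2, 0.001, 0.001, 0], [0.23, 0.001, 0.001, 0], [0.24, 0.001, 0.001, 0], [0.247, 0.001, 0.001, 0], [0.248, 0.001, 0.001, 0], [0.248, 0.001, 0.001, 0]])

```text
time: 20.15
ee_pos: [0.5106, -0.1849, 0.0248]
ee_rot: [[0.002, 0.917, -0.398], [-0.001, -0.398, -0.917], [-1.0, 0.002, 0.0]]
force: [-0.1, -0.1, -0.9]
finger_gap: 0.0311
```

Request:
carry_out(steps=[[0, 0, 0, 0], [0, 0, 0, 0]])

```text
time: 20.35
ee_pos: [0.5102, -0.1849, 0.0246]
ee_rot: [[0.001, 0.917, -0.399], [-0.001, -0.399, -0.917], [-1.0, 0.001, 0.0]]
force: [0.1, 0.1, 0.4]
finger_gap: 0.0311
```

Request:
carry_out(steps=[[0.002, 0, 0, 0], [0.002, 0, 0, 0], [0.002, 0, 0, 0]])

```text
time: 20.65
ee_pos: [0.5102, -0.1849, 0.0239]
ee_rot: [[0.001, 0.917, -0.399], [-0.001, -0.399, -0.917], [-1.0, 0.001, 0.0]]
force: [-0.9, 0.9, 5.7]
finger_gap: 0.0308
```

Request:
carry_out(steps=[[0, 0, 0, 0], [0, 0, 0, 0], [0, 0, 0, 0], [0, 0, 0, 0]], grip=0.4)

```text
time: 21.05
ee_pos: [0.5095, -0.1845, 0.0226]
ee_rot: [[-0.0, 0.917, -0.399], [0.0, -0.399, -0.917], [-1.0, -0.0, -0.0]]
force: [1.1, 0.3, 0.1]
finger_gap: 0.051
```

Request:
carry_out(steps=[[-0.02, 0, 0, 0], [-0.08, 0, 0, 0], [-0.16, 0, 0, 0], [-0.24, 0, 0, 0], [-0.26, 0, 0, 0], [-0.26, 0, 0, 0]])

```text
time: 21.65
ee_pos: [0.5115, -0.1855, 0.1558]
ee_rot: [[0.005, 0.917, -0.399], [-0.003, -0.399, -0.917], [-1.0, 0.006, 0.0]]
force: [0.1, -0.9, -0.6]
finger_gap: 0.0512
```

Request:
carry_out(steps=[[0, -0.033, -0.09, 0], [0, -0.066, -0.18, 0], [0, -0.099, -0.27, 0], [0, -0.132, -0.36, 0], [0, -0.165, -0.45, 0], [0, -0.2, -0.54, 0], [0, -0.23, -0.63, 0], [0, -0.265, -0.72, 0]])

```text
time: 22.45
ee_pos: [0.53, 0.2, 0.1506]
ee_rot: [[-0.003, 0.917, -0.399], [-0.001, -0.399, -0.917], [-1.0, -0.003, 0.002]]
force: [1.5, -0.6, 0.6]
finger_gap: 0.0511
```

Request:
carry_out(steps=[[0, -0.033, -0.09, 0], [0, -0.066, -0.18, 0], [0, -0.075, -0.215, 0], [0, -0.075, -0.215, 0], [0, -0.075, -0.215, 0], [0, -0.075, -0.215, 0]], grip=0.53)

```text
time: 23.05
ee_pos: [0.5395, 0.3101, 0.1519]
ee_rot: [[-0.002, 0.916, -0.4], [-0.001, -0.4, -0.916], [-1.0, -0.001, 0.002]]
force: [-0.5, -0.1, 1.1]
finger_gap: 0.0401
```

```bash
python3 - <<'E'
from h import *
go(.540,.312,.017,-23.4)
c=bot.get_calibration('wrist');im=bot.camera('wrist')
g=np.clip(im.astype(float)*1.6,0,255).astype('uint8')[:,:,::-1].copy()
for r in(.0055,):
  cv2.polylines(g,[np.array([proj(c,(.54+r*np.cos(a),.312+r*np.sin(a),.05)) for a in np.linspace(0,6.28,24)]).round().astype(int)],True,(255,0,255),1)
cv2.imwrite('pics/c6.png',g)
E
```

```text
t 23.05 pos [0.5395 0.3101 0.1519] yaw -23.6 tilt [-1.    -0.001  0.002] gap 0.0401 q [ 24.  19.  -8.  64.  -0. 138.]
ROW [ 0.27  -0.    -0.004] -0.002
```

View pics/c6.png

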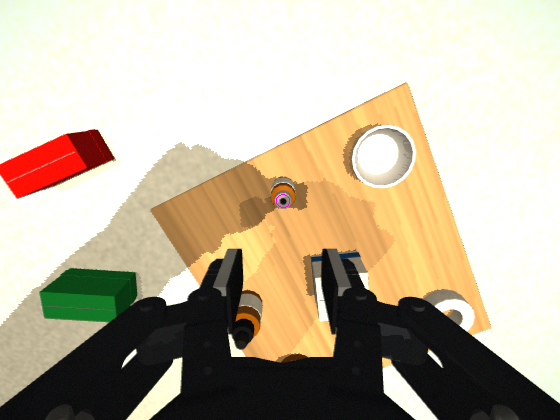

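The circle sits on the small vial's cap at (283,200), centred between the jaws.

Request:
carry_out(steps=[[0.08, 0, -0.003, 0], [0.15, 0, -0.003, 0], [0.2, 0, -0.003, 0], [0.24, 0, -0.003, 0], [0.26, 0, -0.003, 0], [0.27, 0, -0.003, 0], [0.27, 0, -0.003, 0], [0.27, 0, -0.003, 0]])

```text
time: 23.9
ee_pos: [0.5417, 0.3135, 0.0191]
ee_rot: [[0.002, 0.917, -0.399], [0.001, -0.399, -0.917], [-1.0, 0.001, -0.002]]
force: [-0.4, 1.2, 0.1]
finger_gap: 0.0402
```

Request:
carry_out(steps=[[0, 0, 0, 0], [0, 0, 0, 0], [0, 0, 0, 0], [0, 0, 0, 0], [0, 0, 0, 0], [0, 0, 0, 0], [0, 0, 0, 0]], grip=0.95, squeeze=20)

```text
time: 24.6
ee_pos: [0.5418, 0.3138, 0.0192]
ee_rot: [[0.002, 0.917, -0.399], [0.001, -0.399, -0.917], [-1.0, 0.002, -0.002]]
force: [0.2, -0.3, 6.7]
finger_gap: 0.0213
```

```bash
python3 - <<'E'
from h import *
go(.4899,-.2282,.15,-23.4);print(bot.read_state()['force'])
E
```

```text
t 24.6 pos [0.5418 0.3138 0.0192] yaw -23.5 tilt [-1.     0.002 -0.002] gap 0.0213 q [ 24.  26. -15.  49.  -0. 138.]
ROW [-0.263  0.337  1.035] -0.001
[ 0.22224848 -0.34223191  6.73066306]
```

Request:
carry_out(steps=[[-0.02, 0, 0, 0], [-0.08, 0, 0, 0], [-0.16, 0, 0, 0], [-0.22, 0, 0, 0], [-0.26, 0, 0, 0], [-0.26, 0, 0, 0]])

```text
time: 25.2
ee_pos: [0.5431, 0.3146, 0.1521]
ee_rot: [[0.007, 0.917, -0.398], [0.003, -0.399, -0.917], [-1.0, 0.005, -0.006]]
force: [-0.0, 0.8, -0.1]
finger_gap: 0.0213
```

Request:
carry_out(steps=[[0, 0.03, 0.09, 0], [0, 0.06, 0.18, 0], [0, 0.09, 0.27, 0], [0, 0.12, 0.36, 0], [0, 0.15, 0.45, 0], [0, 0.18, 0.54, 0], [0, 0.21, 0.63, 0], [0, 0.235, 0.72, 0]])

```text
time: 26.0
ee_pos: [0.5035, -0.0652, 0.1465]
ee_rot: [[-0.002, 0.917, -0.399], [0.001, -0.399, -0.917], [-1.0, -0.002, 0.0]]
force: [0.8, -0.3, 0.4]
finger_gap: 0.0213
```

Request:
carry_out(steps=[[0, 0.03, 0.09, 0], [0, 0.06, 0.18, 0], [0, 0.09, 0.27, 0], [0, 0.102, 0.313, 0], [0, 0.102, 0.313, 0], [0, 0.102, 0.313, 0], [0, 0.102, 0.313, 0], [0, 0.102, 0.313, 0]])

```text
time: 26.8
ee_pos: [0.4891, -0.2259, 0.1474]
ee_rot: [[-0.001, 0.918, -0.397], [0.001, -0.397, -0.918], [-1.0, -0.001, -0.0]]
force: [-0.6, 0.4, 0.6]
finger_gap: 0.0211
```

```bash
python3 - <<'E'
from h import *
go(.4899,-.2282,.019,-23.4)
im=bot.camera('wrist')
cv2.imwrite('pics/c7.png',np.clip(im.astype(float)*1.6,0,255).astype('uint8')[:,:,::-1])
E
```

```text
t 26.8 pos [ 0.4891 -0.2259  0.1474] yaw -23.4 tilt [-1.    -0.001 -0.   ] gap 0.0211 q [-32.  11. -19.  61.   0.  82.]
ROW [0.257 0.004 0.004] 0.0
```

View pics/c7.png

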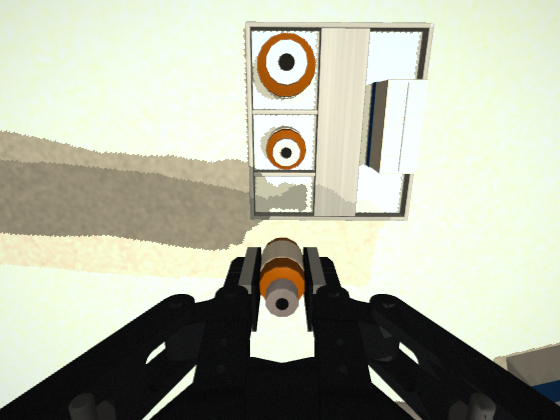

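The medium vial stands in its cell at (286,150) and the small one hangs in line with the smallest cell.

Request:
carry_out(steps=[[0.08, 0.002, 0.002, 0], [0.15, 0.002, 0.002, 0], [0.2, 0.002, 0.002, 0], [0.235, 0.002, 0.002, 0], [0.248, 0.002, 0.002, 0], [0.255, 0.002, 0.002, 0], [0.257, 0.002, 0.002, 0], [0.257, 0.002, 0.002, 0]])

```text
time: 27.65
ee_pos: [0.4907, -0.2292, 0.0203]
ee_rot: [[0.002, 0.917, -0.398], [-0.001, -0.398, -0.917], [-1.0, 0.002, 0.0]]
force: [-0.3, 0.0, -0.2]
finger_gap: 0.0212
```

Request:
carry_out(steps=[[0, 0, 0, 0], [0.001, 0, 0, 0], [0.001, 0, 0, 0]])

```text
time: 27.95
ee_pos: [0.4901, -0.229, 0.0193]
ee_rot: [[0.001, 0.917, -0.399], [-0.0, -0.399, -0.917], [-1.0, 0.001, 0.0]]
force: [-0.1, 0.5, 0.4]
finger_gap: 0.0207
```

Request:
carry_out(steps=[[0.001, 0, 0, 0], [0.002, 0, 0, 0], [0.002, 0, 0, 0]])

```text
time: 28.25
ee_pos: [0.4901, -0.2292, 0.0191]
ee_rot: [[0.0, 0.917, -0.399], [-0.001, -0.399, -0.917], [-1.0, 0.001, 0.0]]
force: [-1.5, 1.4, 8.1]
finger_gap: 0.0211
```

Request:
carry_out(steps=[[0, 0, 0, 0], [0, 0, 0, 0], [0, 0, 0, 0], [0, 0, 0, 0]], grip=0.5)

```text
time: 28.65
ee_pos: [0.4897, -0.2287, 0.0176]
ee_rot: [[-0.0, 0.917, -0.399], [0.0, -0.399, -0.917], [-1.0, -0.0, -0.0]]
force: [-0.1, 0.5, -0.7]
finger_gap: 0.0426
```

Request:
carry_out(steps=[[-0.02, 0, 0, 0], [-0.08, 0, 0, 0], [-0.16, 0, 0, 0], [-0.24, 0, 0, 0], [-0.32, 0, -0.06, 0], [-0.4, 0, -0.12, 0], [-0.4, 0, -0.12, 0], [-0.4, 0, -0.12, 0]])

```text
time: 29.45
ee_pos: [0.5149, -0.1737, 0.2198]
ee_rot: [[0.003, 0.918, -0.397], [-0.002, -0.397, -0.918], [-1.0, 0.004, 0.0]]
force: [-0.4, -0.3, -0.4]
finger_gap: 0.0431
```

```bash
python3 - <<'E'
from h import *
go(.4899,-.2282,.019,-23.4)
a=bot.camera('wrist');c=bot.get_calibration('wrist');b=bot.camera('side')
f=lambda i:np.clip(i.astype(float)*1.6,0,255).astype('uint8')[:,:,::-1]
cv2.imwrite('pics/c8.png',np.hstack([f(a)[:260,200:470],cv2.resize(f(b)[100:380,210:410],(371,520))[:260,:] if 0 else cv2.resize(f(b)[100:380,210:410],(186,260))]))
cv2.imwrite('pics/c9.png',cv2.resize(f(b)[110:380,210:410],(444,600)))
t=np.radians(-23.4);R=np.array([[np.cos(t),np.sin(t)],[-np.sin(t),np.cos(t)]])
hsv=cv2.cvtColor(a,cv2.COLOR_RGB2HSV)
m=((hsv[...,1]<70)&(hsv[...,2]>75)).astype('uint8')
print([proj(c,(x,y,z)).round(0).tolist() for x,y,z in [(.4899,-.2282,.05),(.5089,-.1841,.06),(.5328,-.1291,.07),(.5963,-.2089,.049)]])
E
```

```text
t 29.45 pos [ 0.5149 -0.1737  0.2198] yaw -23.4 tilt [-1.     0.004  0.   ] gap 0.0431 q [-25.   8. -13.  69.  -0.  88.]
ROW [ 0.402 -0.004  0.12 ] -0.0
[[282.0, 237.0], [282.0, 197.0], [282.0, 138.0], [369.0, 183.0]]
```

View pics/c8.png

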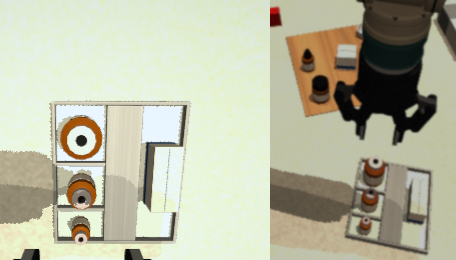

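View pics/c9.png

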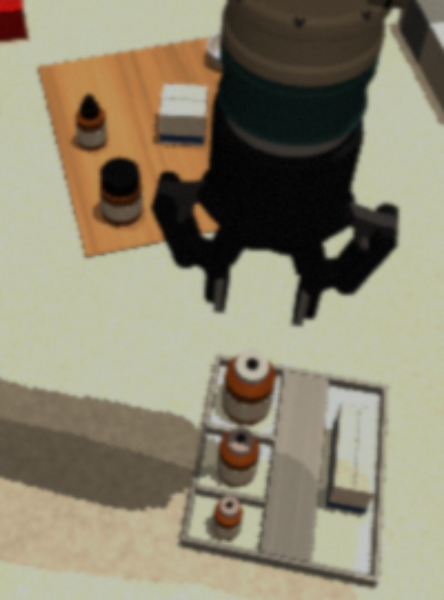

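All four pieces stand in their places. The caps are at (281,139), (281,199) and (280,238), 1–2 px from where the cell centres project, and the carton's top is near (367,180) against a predicted (369,183).

```bash
python3 -c "
from rig import bot
print(bot.read_state()['dq'], bot.close_job())"
```

```text
the job is handed in; nothing more can be done
[-0.55682724  0.85253794 -1.07197987 -0.07446344 -0.03518719 -0.04920336] None
```

The tray is laid out and the job is handed in at about 29.6 s of the 104 s allowed. The carton stands in the long slot and each of the three crimp-capped vials stands in the cell of its size.

- **Placed pieces:** In the last wrist picture, the three caps are within about 2 pixels (1–2 mm) of their cell centres. The carton's top is about as close to the slot centre. All four look upright in both the wrist and side views.
- **Things that stay:** In the last side view, the dropper bottle, the screw-cap bottle and the square carton look upright in their places, judged by eye only. The arm mostly hid the dish and the tape roll there. I last saw both, in place, in the picture taken just before I gripped the small vial.
- **Readings that disagreed:** The measured tool position differed from the commanded one by 2–4 mm while the arm was still settling, so I re-read and corrected it near each grasp. The vertical force reached 6–8 N as pieces touched down, and the gripper was empty and clear of everything at the end.

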